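# Check the brake lever's stop on the test stand

### The arm

A 6-joint arm with a two-finger parallel gripper is mounted at the origin on the work surface. World frame = base frame: x ahead of the robot, y to its left, z up, the work surface at z = 0. Lengths are in mm, angles in rad, forces in N, time in s.
With the tool pointing down it reaches from about 350 to 725 mm from the base axis. Payload 6 kg.
Tool frame: the origin (TCP) lies at the very end of the fingers, on their centre line; the grasp point (between the pads) lies 19 mm behind it; z points along the fingers, y is the direction in which the jaws open and shut (so a half turn about z gives the same grasp; the last joint's range is limited). The gripper opens to 85 mm and grips with 20 to 120 N. Pads are 22 mm wide; open, the fingers measure 114 mm over their backs; the gripper's body (76 mm by 85 mm) begins 54 mm behind the grasp point. The pads swing forward as they close: fully open they stand 13 mm farther back than shut.
Start: joints at [-1.001, 0.04, 0.085, 0, -1.615, -0.334], TCP at [140.182, -583.369, 208.461] pointing down, gripper open.
Joint ranges: [-2.56, 2.56], [-1.29, 2.01], [-1.08, 1.49], [-3.29, 1.98], [-2.81, -0.18], [-2.99, 2.99]. Speed limits (rad/s): [2.57, 2.57, 3.01, 3.14, 3.14, 3.14].

### API

Orientations are given as a unit quaternion [w, x, y, z].
In Python, from rig import get_obs, read_camera, job_done gives the robot as it stands.
- The arm moves only by the shell command python3 -m creep 'ROWS'. ROWS is JSON, a list that holds one entry, the list of rows, each a list of 5 numbers: the shift along the tool's x, y, z in mm, then the turn about the tool's z in degrees, then the closure in counts, from 0 (fully open) to 255 (shut). In form: [[[x, y, z, turn, hand], ...]]. A call has exactly 8 rows; each row is the pose to reach, as a shift and turn from the pose commanded when the call began, along the tool's axes at that moment; what a row does not reach only later rows make up. A row lasts 1/12 s, in which the tool goes at most 41.7 mm and 7.16 degrees, less where a joint would pass 70% of its speed; a pose out of reach is approached as far as the arm can. A call with a gripper value outside its range is refused whole. The fingers move at their own pace and stop on an object; the grip force is fixed at half the most. Time passes only in rows, so rows that repeat a pose let the fingers close, or fill a call up. It gives the time, the measured TCP pose, the force and the opening at its end, in the units of the state.
- get_obs(): the state, without advancing time (a new reading comes with each control period).
- read_camera(name): name is "side" or "top" or "wrist"; returns a dict with "img" (400x640x3 uint8, blue, green, red), "fovy" (degrees; the focal length in pixels is half the picture's height over the tangent of half this angle, whatever the lens; pixels are square), "cx", "cy" (the principal point, pixels), "extrinsics" (4x4, takes a point from world to camera coordinates); the wrist camera has in their place "tool_from_camera" (4x4, takes a point from camera to tool coordinates, whose origin is the TCP and whose axes are the flange's). Camera axes: x right, y down, z forward; pixel columns grow to the right and rows downward; lengths in mm; the calibration is good to about 2 mm. The wrist camera is an equidistant fisheye: a pixel r from the principal point sees the ray r / f radians off the axis. A picture is of the moment at which its call begins: read the wrist's pose just before it. There is no depth.
- job_done(): hands the job in, once; it reports no verdict.
The state is a dict: "time_s": time; "qpos": joint angles; "qd": joint speeds; "joint_torque": joint torques, N m; "ee_pos": TCP position; "eef_rot": TCP orientation; "force": force on the tool from outside, world axes, zero at the start; "torque": the same for the moment, N m; "opening": finger opening in mm.
Only numpy, scipy, OpenCV 4.12 (cv2) and the standard library are available. Lean on these libraries where they do the work, as an engineer would, in place of code of your own. Each camera call takes 0.05 s, during which the arm holds its last target.

### The job

Check the orange brake lever on the wooden test stand: with the outside of the fingers press it in towards the black grip until it comes up against its own stop, short of the bar, keep it there for a good second without forcing it, then ease it all the way back out under the fingers, never letting it snap. After that press the green button fully down to log the pass, let it up again and come away. Grip and pinch nothing, do not touch the bar, leave the red button unpressed and the parts lying about where they are.

Things in the scene. Friction and masses are not known exactly. Their poses are not given: they have to be found in the camera images.
- stand: Fixed test stand: wooden board 120 x 280 x 20 mm with a 44 x 36 mm wooden post, 132 mm high, at its +y end, which carries a level bar along the stand's y axis. Origin: centre of the board's underside; z up. It is screwed down.
- bar: Fixed handlebar stub along its own y axis: steel, 22 mm across, 270 mm long, with a black rubber grip 32 mm across over its -y half and a black lever clamp at y 40 to 70 mm (reaching 45 mm to -x, 18 mm up and down). Origin: on its axis at mid length, 110 mm above the table. The lever is on its -x side. Not to be touched.
- lever_press (a point): Orange lever's straight blade, 12 mm thick, 16 mm tall, 110 mm above the table, 80 mm free below it. Origin: mid thickness and height at the place to press; the pivot is 80 mm away along its +y, the free end (round boss 18 mm across) 51 mm along -y. Its +x points from the outer face (x = -6 mm, where fingers press) towards the bar, the way it moves when pressed in.
- lever_hinge (a point): The lever's vertical pivot axis, at blade height (110 mm above the table), 35 mm to the stand's -x side of the bar's axis.
- lever (a joint): Lever angle about its vertical pivot, rad: 0 let go (blade leaning 0.36 rad away from the bar), grows anticlockwise seen from above as it is pressed in, rigid stop at 0.30 (blade then about 20 mm short of the grip). Spring return: at the place to press about 3 N to start, about 9 N to reach the stop. Released suddenly it snaps back.
- pass_button_top (a point): Centre of the top of the GREEN push button (32 mm across), which faces up on a fixed grey box 70 x 70 x 45 mm.
- pass_button (a joint): Travel of the green button, m: 0 up, 0.006 fully down; springs back; about 5 N when fully down.
- fail_button_top (a point): Centre of the top of the RED push button (32 mm across), on an equal grey box. Not to be pressed.
- fail_button (a joint): Travel of the red button, m: 0 up, 0.006 fully down.
- capacitor: Loose white capacitor standing upright, 36 mm across, 70 mm tall with its black stud. Origin: centre of its underside. Bystander.
- housing: Loose black connector housing 50 x 30 x 28 mm (36 mm with its latch). Origin: centre of its underside. Bystander.
- screwdriver: Loose screwdriver with black handle, lying flat along its own x. Bystander.
Things that resemble listed ones, but are neither listed nor needed, are in the scene too. What is shaped like the part that bears pass_button_top but blue, pink or turquoise is not meant.

How it is judged:
By the outcome, as a careful person would: the job done as asked, in the order asked, and still so for the second after the job is handed in, with the robot touching nothing.
It also fails if it takes over 51 s, if anything falls off the work surface, if the arm or the gripper's body presses on something with over 40 N, if the wrist force passes 120 N, or if a joint passes its speed limit or range.

## Working session

There is one attempt and no reset: what is moved stays moved. The work goes in short steps, Python scripts to look and compute and a shell command to move; the robot and the scene stay as the last step left them, time stands still between calls to the robot, and variables do not carry over. Pictures are saved under pics/ and viewed, and the job is handed in when it is done.

```bash
mkdir -p pics; ls; python3 - <<'E'
from rig import get_obs, read_camera
import cv2,numpy as np
o=get_obs()
for k,v in o.items(): print(k,np.round(v,3))
for n in ["side","top","wrist"]:
    c=read_camera(n); cv2.imwrite(f"pics/{n}0.png",c["img"])
    print(n,c["fovy"],c["cx"],c["cy"]); print(np.round(c.get("extrinsics",c.get("tool_from_camera")),4).tolist())
E
```

```text
pics
time_s 0.0
qpos [-1.001  0.041  0.084 -0.    -1.615 -0.334]
qd [ 0.    -0.     0.002 -0.    -0.    -0.   ]
joint_torque [-1.0000e-03 -3.6820e+01  3.4742e+01  6.9320e+00 -5.0000e-03  0.0000e+00]
ee_pos [ 140.162 -583.032  207.474]
eef_rot [-0.    -0.118  0.993  0.001]
force [-0.165  0.457  0.069]
torque [-0.028  0.028 -0.042]
opening 85.709
side 43.791211481038076 318.8499230038427 201.5981087774586
[[-0.9256, -0.3781, 0.0181, 545.4345], [-0.2293, 0.5221, -0.8215, 201.7778], [0.3012, -0.7645, -0.57, 1322.6609], [0.0, 0.0, 0.0, 1.0]]
top 56.03873390529233 317.3799620767655 201.9222692138897
[[-0.0098, -0.9999, -0.014, -11.342], [-0.9968, 0.0109, -0.0797, 617.206], [0.0798, 0.0132, -0.9967, 1067.7469], [0.0, 0.0, 0.0, 1.0]]
wrist 65.70646984690485 319.37065464924257 199.5015014705612
[[-0.0005, -0.961, -0.2766, 68.8327], [1.0, -0.0003, -0.0008, -0.6858], [0.0007, -0.2766, 0.961, -165.2256], [0.0, 0.0, 0.0, 1.0]]
```

View pics/top0.png

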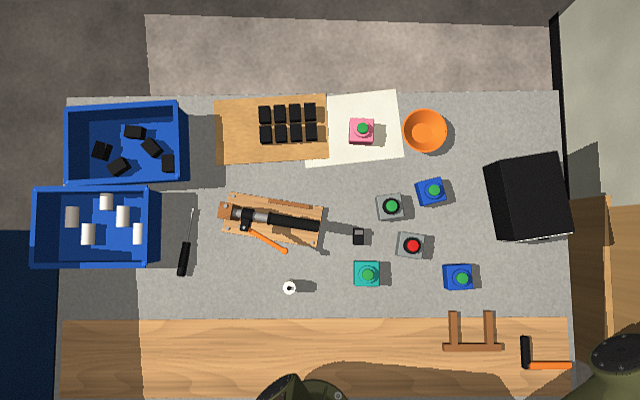

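View pics/side0.png

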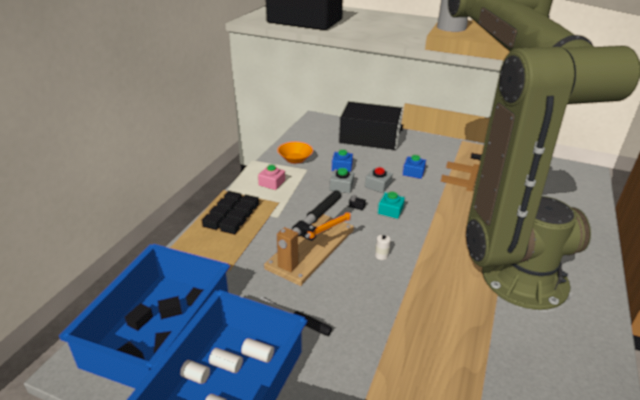

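View pics/wrist0.png

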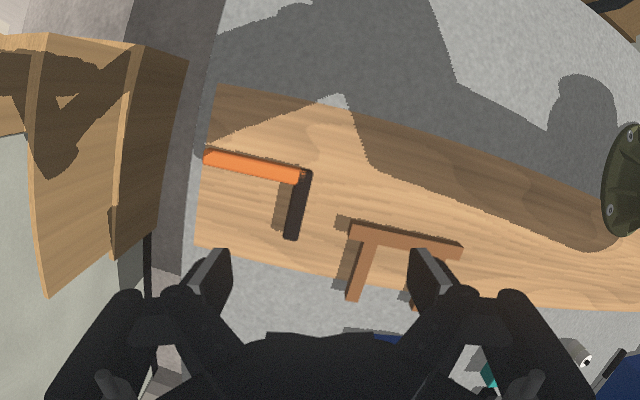

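The top view shows the stand at about (272,222), with the orange lever running from (245,228) to (286,250). Several things could be the green button: grey box (391,206), blue (433,190), blue (459,277), turquoise (367,274) and pink (362,130). Only the grey one at (391,206) fits. The red button is at (411,245). I'll enlarge to confirm.

```bash
python3 - <<'E'
import cv2
t=cv2.imread("pics/top0.png"); s=cv2.imread("pics/side0.png")
cv2.imwrite("pics/t_lev.png",cv2.resize(t[180:270,205:335],None,fx=6,fy=6,interpolation=cv2.INTER_CUBIC))
cv2.imwrite("pics/t_but.png",cv2.resize(t[170:300,340:480],None,fx=4,fy=4,interpolation=cv2.INTER_CUBIC))
cv2.imwrite("pics/s_lev.png",cv2.resize(s[150:290,260:420],None,fx=5,fy=4,interpolation=cv2.INTER_CUBIC))
E
```

```text
(no output)
```

View pics/t_lev.png

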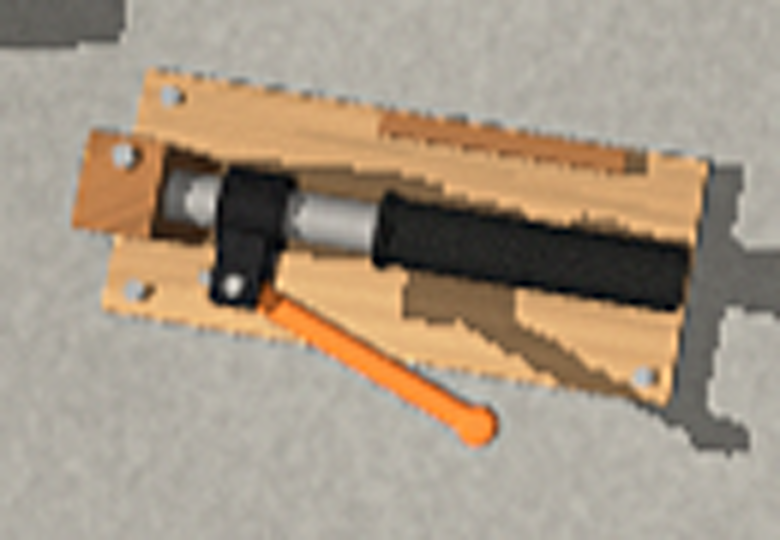

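View pics/t_but.png

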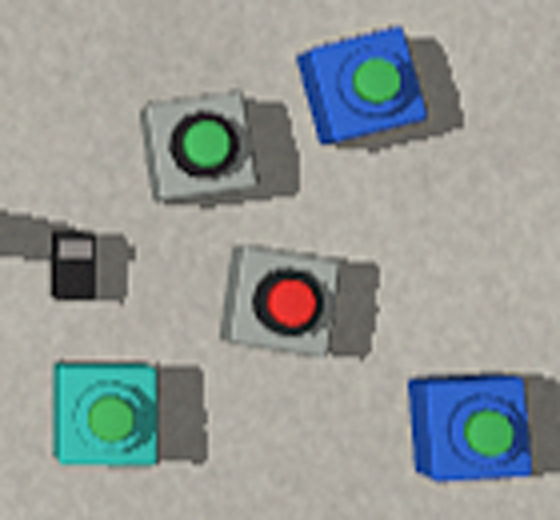

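View pics/s_lev.png

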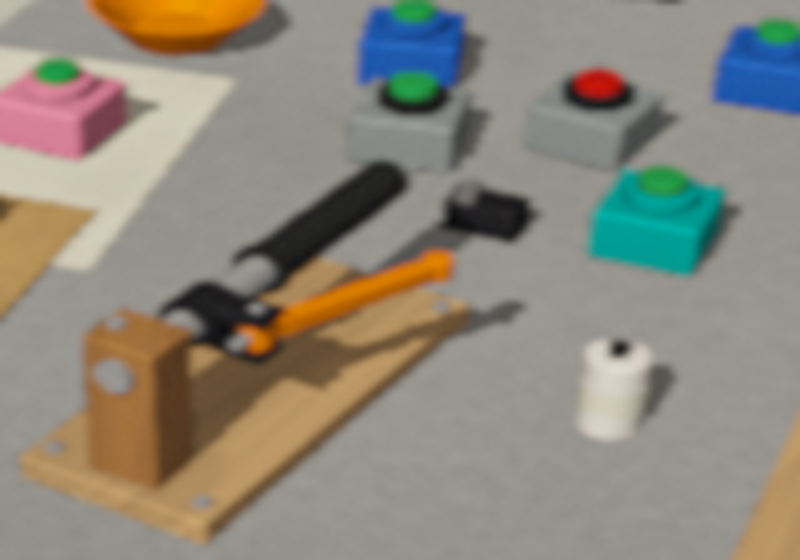

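The grey box with the green button is confirmed in the crops: top (391.5,205.7), side (342.6,171.3). Next I'll turn these pixels into positions.

```bash
cat > h.py <<'E'
import numpy as np
from rig import get_obs, read_camera
CAM={"side":(43.791211481038076,318.84992,201.5981,[[-0.9256,-0.3781,0.0181,545.4345],[-0.2293,0.5221,-0.8215,201.7778],[0.3012,-0.7645,-0.57,1322.6609]]),
"top":(56.03873390529233,317.37996,201.92221,[[-0.0098,-0.9999,-0.014,-11.342],[-0.9968,0.0109,-0.0797,617.206],[0.0798,0.0132,-0.9967,1067.7469]])}
def ray(n,u,v):
    f,cx,cy,E=CAM[n];E=np.array(E);f=200/np.tan(np.radians(f/2));R=E[:,:3]
    d=R.T@np.array([(u-cx)/f,(v-cy)/f,1]);return -R.T@E[:,3],d
def atz(n,u,v,z):
    o,d=ray(n,u,v);return o+d*(z-o[2])/d[2]
def tri(a,b):
    o1,d1=ray("top",*a);o2,d2=ray("side",*b)
    s=np.linalg.lstsq(np.c_[d1,-d2],o2-o1,rcond=None)[0]
    p,q=o1+s[0]*d1,o2+s[1]*d2;return (p+q)/2,np.linalg.norm(p-q)
def proj(n,p):
    f,cx,cy,E=CAM[n];E=np.array(E);f=200/np.tan(np.radians(f/2));q=E[:,:3]@p+E[:,3];return q[:2]/q[2]*f+[cx,cy]
E
python3 - <<'E'
from h import *
np.set_printoptions(precision=1,suppress=True)
t=lambda x,y:(205+(x+.5)/6-.5,180+(y+.5)/6-.5)
tb=lambda x,y:(340+(x+.5)/4-.5,170+(y+.5)/4-.5)
s=lambda x,y:(260+(x+.5)/5-.5,150+(y+.5)/4-.5)
print("green",tri(tb(207,144),s(413,85)))
print("red",tri(tb(291,303),s(598,85)))
print("boss",tri(t(478,425),s(440,263)))
print("boss@119",atz("top",*t(478,425),118))
for z in (128,130):print("pivot",atz("top",*t(232,286),z))
print("bar end top",atz("top",*t(685,277),120), "grip start",atz("top",*t(382,231),120))
print("board corners",[atz("top",*t(*p),20) for p in ((150,70),(708,160),(672,404),(104,312))])
print("cap top",atz("top",289.5,287.5,65),"housing",[atz("top",*tb(x,y),28) for x,y in((52,232),(97,232),(97,300),(52,300))])
print("greenbox",[atz("top",*tb(x,y),45) for x,y in((150,105),(240,92),(255,188),(160,200))])
E
```

```text
green (array([ 600.7, -226.2,   57.8]), np.float64(2.186439169919287))
red (array([ 489.5, -282.4,   53.9]), np.float64(1.2587654223843112))
boss (array([480.5,  69.8, 110.4]), np.float64(3.4304008961706502))
boss@119 [482.5  69.5 118. ]
pivot [544.3 176.  128. ]
pivot [544.2 175.6 130. ]
bar end top [546.3 -22.  120. ] grip start [567.9 111.5 120. ]
board corners [array([651.7, 239.7,  20. ]), array([604.6, -32.7,  20. ]), array([487. , -14.1,  20. ]), array([533.9, 261. ,  20. ])]
cap top [378.5  60.7  65. ] housing [array([ 541.5, -118.5,   28. ]), array([ 541.2, -150.8,   28. ]), array([ 492.6, -149.9,   28. ]), array([ 492.9, -117.7,   28. ])]
greenbox [array([ 630.9, -188.4,   45. ]), array([ 639.5, -252.6,   45. ]), array([ 571. , -261.3,   45. ]), array([ 563.2, -194. ,   45. ])]
```

```bash
cat >> h.py <<'E'
from scipy.spatial.transform import Rotation as Ro
def to(target,psi=None):
    o=get_obs();q=np.array(o["eef_rot"]);R=Ro.from_quat(q[[1,2,3,0]]).as_matrix()
    p=np.array(o["ee_pos"]);d=np.array(target)-p
    cur=np.degrees(np.arctan2(-R[1,0],-R[0,0]))
    print("t",o["time_s"],"p",np.round(p,1),"psi",round(cur,2),"F",np.round(o["force"],2),"open",round(o["opening"],1))
    print("shift",np.round(R.T@d,1),"dist",round(np.linalg.norm(d),1),"turn",None if psi is None else round(-(psi-cur),2))
E
python3 - <<'E'
from h import *
to([440,-230,207],-30); to([467.8,128.2,207],-30)
E
```

```text
t 0.15 p [ 140.1 -583.1  207.7] psi 13.51 F [-0.21  0.86 -0.44] open 85.4
shift [-374.   273.3    1. ] dist 463.2 turn 43.51
t 0.15 p [ 140.1 -583.1  207.7] psi 13.51 F [-0.21  0.86 -0.44] open 85.4
shift [-484.7  615.1    1.5] dist 783.1 turn 43.51
```

```bash
python3 -m creep '[[[-15,11,0,2,0],[-45,33,0,7,60],[-76,56,0,13,120],[-108,79,0,19,200],[-140,102,0,25,255],[-172,126,0,31,255],[-204,149,0,37,255],[-236,172,0,43,255]]]'; python3 - <<'E'
from h import *
to([467.8,128.2,207],-30)
E
```

```text
time_s: 0.82
ee_pos: [327.3, -362.9, 208.4]
eef_rot: [0.0, 0.252, 0.968, 0.0]
force: [1.1, -0.5, 0.5]
opening: 1.1
t 0.8167 p [ 327.3 -362.9  208.4] psi -29.16 F [ 1.13 -0.52  0.53] open 1.1
shift [116.6 497.3   1.6] dist 510.8 turn 0.84
```

```bash
python3 -m creep '[[[9,38,0,1,255],[18,76,0,1,255],[27,114,0,1,255],[36,152,0,1,255],[45,190,0,1,255],[54,228,0,1,255],[62,266,0,1,255],[71,304,0,1,255]]]'; python3 -m creep '[[[9,38,0,0,255],[18,76,0,0,255],[27,114,0,0,255],[36,150,0,0,255],[43,180,0,0,255],[46,194,0,0,255],[46,194,0,0,255],[46,194,0,0,255]]]';python3 - <<'E'
from h import *
import cv2
to([467.8,128.2,90],-30)
for n in("top","wrist","side"):
    cv2.imwrite(f"pics/{n}1.png",read_camera(n)["img"])
im=cv2.imread("pics/top1.png");cv2.imwrite("pics/t1c.png",cv2.resize(im[160:290,190:350],None,fx=5,fy=4.5))
E
```

```text
time_s: 1.48
ee_pos: [411.2, -62.2, 208.6]
eef_rot: [0.0, 0.258, 0.966, 0.0]
force: [1.7, -0.3, -0.7]
opening: 0.1
time_s: 2.15
ee_pos: [467.8, 127.1, 208.0]
eef_rot: [-0.0, 0.257, 0.966, -0.001]
force: [0.4, -0.4, 0.2]
opening: 0.1
t 2.15 p [467.8 127.1 208. ] psi -29.82 F [ 0.44 -0.37  0.16] open 0.1
shift [  0.5   1.2 118. ] dist 118.0 turn 0.18
```

View pics/wrist1.png

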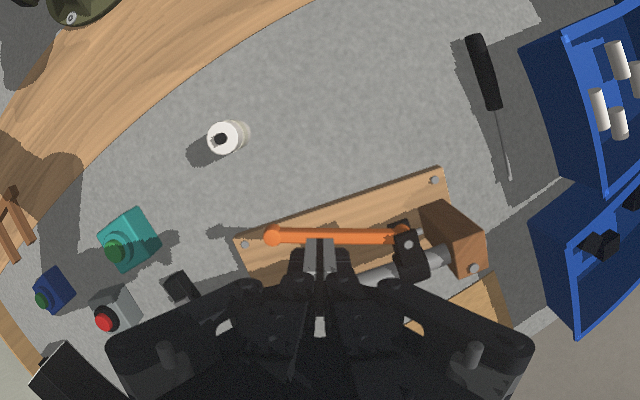

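View pics/side1.png

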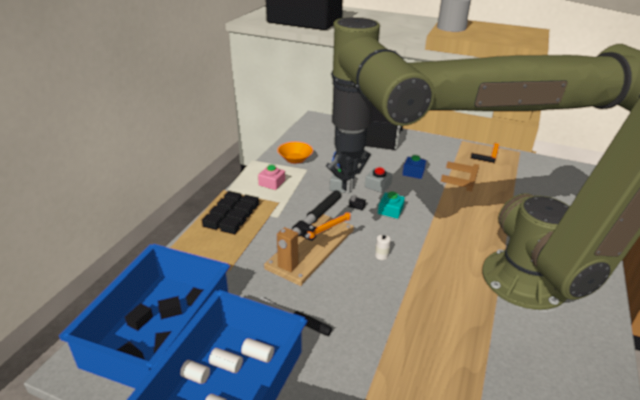

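The wrist view shows the blade from the boss at (272,235) to the pivot at about (401,229), almost level in the picture, so the tool yaw matches the blade. I'll cross-check the positions with this view.

```bash
cat >> h.py <<'E'
def wr(u,v,z,p,quat,c):
    T=np.array(c["tool_from_camera"]);f=200/np.tan(np.radians(c["fovy"]/2))
    x,y=u-c["cx"],v-c["cy"];r=np.hypot(x,y);th=r/f
    d=np.array([np.sin(th)*x/r,np.sin(th)*y/r,np.cos(th)])
    q=np.array(quat);R=Ro.from_quat(q[[1,2,3,0]]).as_matrix()
    o=R@T[:3,3]+p;d=R@T[:3,:3]@d
    return o+d*(z-o[2])/d[2]
E
python3 - <<'E'
from h import *
import cv2
o=get_obs();c=read_camera("wrist")
for n,u,v,z in(("boss",272,235,118),("piv",401,229,122),("face",320,229,118),("face-lo",320,243,118)):
    print(n,np.round(wr(u,v,z,o["ee_pos"],o["eef_rot"],c),1))
cv2.imwrite("pics/w1c.png",cv2.resize(c["img"][200:300,240:440],None,fx=4,fy=4,interpolation=cv2.INTER_CUBIC))
E
```

```text
boss [480.   70.1 118. ]
piv [531.8 173.8 122. ]
face [496.3 110.5 118. ]
face-lo [508.1 103.7 118. ]
```

View pics/w1c.png

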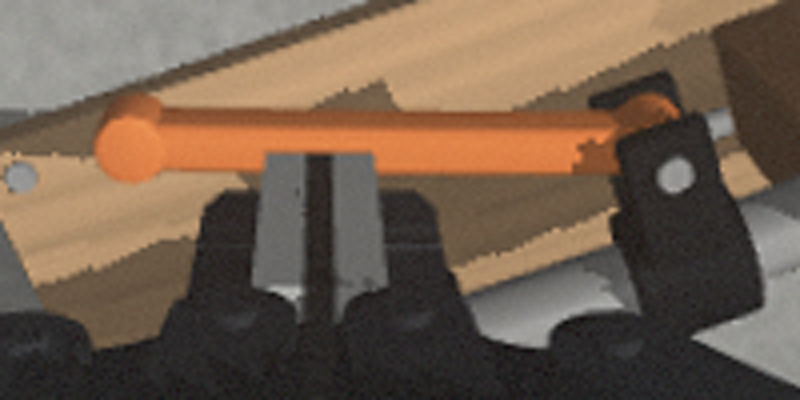

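```bash
python3 - <<'E'
from h import *
o=get_obs();c=read_camera("wrist")
for n,u,v,z in(("boss",272.6,237.3,118),("piv",408.6,243.3,129),("face outer edge top",320,231.8,118),("face inner edge",350,242.5,118)):
    print(n,np.round(wr(u,v,z,o["ee_pos"],o["eef_rot"],c),1))
E
```

```text
boss [482.2  69.3 118. ]
piv [544.7 173.8 129. ]
face outer edge top [498.7 109.2 118. ]
face inner edge [521.5 127.4 118. ]
```

```bash
python3 -m creep '[[[0,0,20,0,255],[0,0,50,0,255],[0,0,80,0,255],[0,0,105,0,255],[0,0,116,0,255],[-6,0,117,0,255],[-14,0,117,0,255],[-18,0,117,0,255]]]';python3 -m creep '[[[-0.5,0,0,0,255],[-1,0,0,0,255],[-1.5,0,0,0,255],[-2,0,0,0,255],[-2.5,0,0,0,255],[-3,0,0,0,255],[-3.5,0,0,0,255],[-4,0,0,0,255]]]';python3 - <<'E'
from h import *
import cv2
to([503.8-.861*17,106+.508*17,91],-30.5)
c=read_camera("wrist");cv2.imwrite("pics/w2c.png",cv2.resize(c["img"][180:300,220:460],None,fx=3.3,fy=3.3,interpolation=cv2.INTER_CUBIC))
E
```

```text
time_s: 3.07
ee_pos: [485.4, 117.6, 93.7]
eef_rot: [0.001, 0.258, 0.966, 0.001]
force: [1.3, 0.2, 0.0]
opening: -0.1
time_s: 3.73
ee_pos: [487.0, 116.1, 91.5]
eef_rot: [-0.0, 0.258, 0.966, 0.0]
force: [0.5, -0.5, -0.4]
opening: -0.0
t 3.7333 p [487.  116.1  91.5] psi -29.87 F [ 0.5  -0.5  -0.36] open -0.0
shift [-2.6 -0.1  0.5] dist 2.6 turn 0.63
```

View pics/w2c.png

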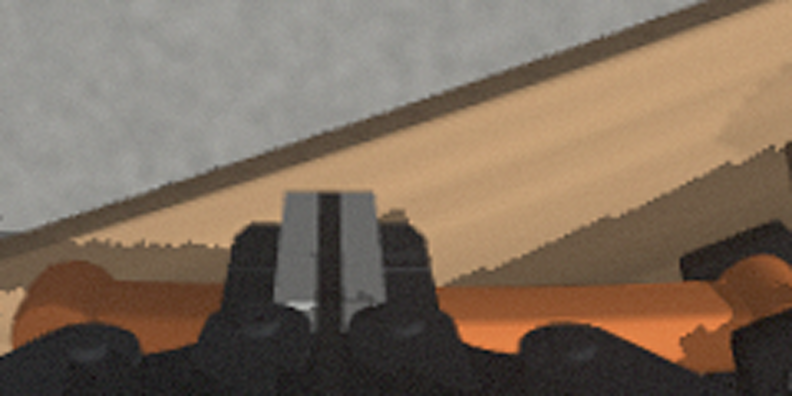

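```bash
python3 -m creep '[[[-1,0,0,0,255],[-2,0,0,0,255],[-3,0,0,0,255],[-4,0,0,-1,255],[-5,0,0,-2,255],[-6,0,0,-2.5,255],[-7,0,0,-3,255],[-8,0,0,-4,255]]]';python3 - <<'E'
from h import *
to([503.8-.861*17,106+.508*17,91],-30.5)
E
```

```text
time_s: 4.45
ee_pos: [493.4, 111.6, 91.3]
eef_rot: [-0.001, 0.223, 0.975, -0.001]
force: [-5.5, -0.6, 1.7]
opening: -0.0
t 4.45 p [493.4 111.6  91.3] psi -25.82 F [-5.54 -0.61  1.7 ] open -0.0
shift [5.1 0.9 0.3] dist 5.2 turn 4.68
```

```bash
python3 -m creep '[[[-1.5,0,0,-1,255],[-3,0,0,-2,255],[-4.5,0,0,-3,255],[-6,0,0,-4,255],[-7.5,-0.3,0,-5,255],[-9,-0.3,0,-6,255],[-10.5,-0.5,0,-7,255],[-12,-0.5,0,-8,255]]]';python3 - <<'E'
from h import *
to([503.8-.861*17,106+.508*17,91],-30.5)
pv=np.array([544.5,174.8]);p=np.array(get_obs()["ee_pos"])[:2]-pv
r=np.linalg.norm(p);print(r, "q est",np.arctan2(p[1],p[0])-np.arctan2(-.861*80+.508*17,-.508*80-.861*17))
E
```

```text
time_s: 5.12
ee_pos: [503.3, 105.5, 91.1]
eef_rot: [-0.002, 0.155, 0.988, -0.001]
force: [-9.9, -1.6, 2.1]
opening: 0.0
t 5.1167 p [503.3 105.5  91.1] psi -17.81 F [-9.89 -1.6   2.12] open 0.0
shift [16.3  4.4  0.1] dist 16.8 turn 12.69
80.61264262127575 q est 0.20623933300068753
```

```bash
python3 -m creep '[[[-0.7,0,0,-0.5,255],[-1.4,0,0,-1,255],[-2.1,0,0,-1.5,255],[-2.8,0,0,-2,255],[-3.5,0,0,-2.5,255],[-4.2,-0.2,0,-3,255],[-4.2,-0.2,0,-3,255],[-4.2,-0.2,0,-3,255]]]';cat >>h.py <<'E'
def st():
    to([503.8-.861*17,106+.508*17,91],-30.5)
    pv=np.array([544.5,174.8]);p=np.array(get_obs()["ee_pos"])[:2]-pv
    print(np.linalg.norm(p), "q est",np.arctan2(p[1],p[0])-np.arctan2(-.861*80+.508*17,-.508*80-.861*17))
E
python3 - <<'E'
from h import *
st()
E
```

```text
time_s: 5.78
ee_pos: [506.9, 103.6, 91.0]
eef_rot: [-0.002, 0.129, 0.992, -0.001]
force: [-10.8, -2.2, 4.4]
opening: 0.3
t 5.7833 p [506.9 103.6  91. ] psi -14.86 F [-10.81  -2.18   4.37] open 0.3
shift [19.9  6.1  0.1] dist 20.9 turn 15.64
80.48704127542433 q est 0.2561134085823258
```

```bash
python3 -m creep '[[[-0.4,0,0,-0.3,255],[-0.8,0,0,-0.6,255],[-1.2,0,0,-0.9,255],[-1.6,0,0,-1.2,255],[-2,0,0,-1.5,255],[-2.4,0,0,-1.7,255],[-2.4,0,0,-1.7,255],[-2.4,0,0,-1.7,255]]]';python3 - <<'E'
from h import *
st()
E
```

```text
time_s: 6.45
ee_pos: [508.6, 102.7, 91.0]
eef_rot: [-0.003, 0.115, 0.993, -0.002]
force: [-13.4, -2.4, 4.9]
opening: 0.4
t 6.45 p [508.6 102.7  91. ] psi -13.17 F [-13.39  -2.44   4.86] open 0.4
shift [21.6  7.2  0.1] dist 22.8 turn 17.33
80.50736204381795 q est 0.28008527628995905
```

```bash
python3 -m creep '[[[-0.3,0,0,0,255],[-0.6,0,0,0,255],[-0.8,0,0,0,255],[-0.8,0,0,0,255],[-0.8,0,0,0,255],[-0.8,0,0,0,255],[-0.8,0,0,0,255],[-0.8,0,0,0,255]]]';python3 - <<'E'
from h import *
st()
import cv2
c=read_camera("top");cv2.imwrite("pics/t3c.png",cv2.resize(c["img"][180:270,205:335],None,fx=6,fy=6,interpolation=cv2.INTER_CUBIC))
c=read_camera("side");cv2.imwrite("pics/s3c.png",cv2.resize(c["img"][150:290,260:420],None,fx=5,fy=4,interpolation=cv2.INTER_CUBIC))
E
```

```text
time_s: 7.12
ee_pos: [508.7, 102.7, 90.9]
eef_rot: [-0.003, 0.115, 0.993, -0.002]
force: [-16.2, -2.3, 6.9]
opening: 0.3
t 7.1167 p [508.7 102.7  90.9] psi -13.16 F [-16.22  -2.31   6.92] open 0.3
shift [21.8  7.2  0. ] dist 22.9 turn 17.34
80.52954428434762 q est 0.28215430450112633
```

View pics/t3c.png

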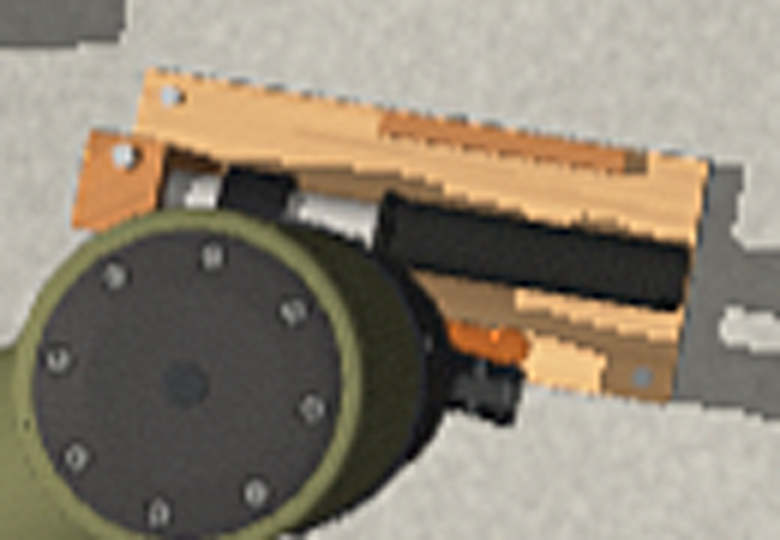

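View pics/s3c.png

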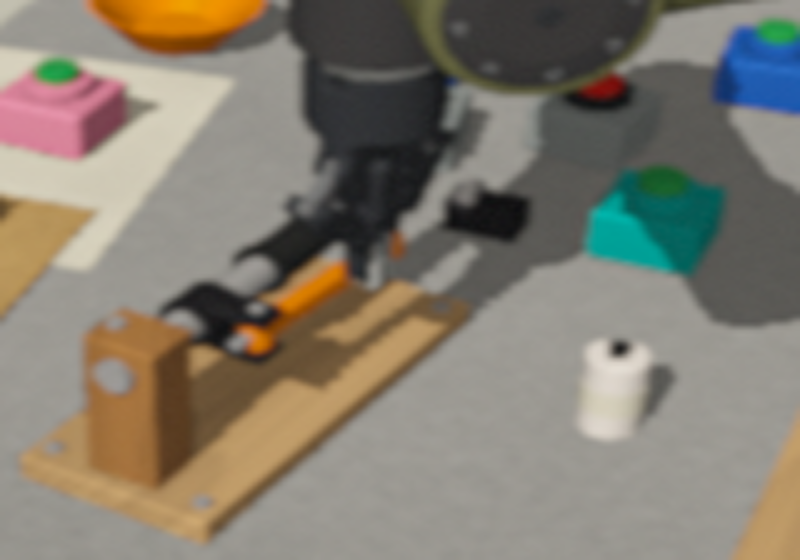

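In the top view the boss is at crop (507,342), clear of the grip. The force rose while the position stalled, which suggests the stop, so I'll check the angle.

```bash
python3 - <<'E'
from h import *
for x,y in((507,342),(511,342)):
    b=atz("top",205+(x+.5)/6-.5,180+(y+.5)/6-.5,118)[:2]
    d=b-[544.5,174.8];print(b,np.hypot(*d),"q",np.arctan2(d[1],d[0])-np.arctan2(69.4-174.8,482.3-544.5))
E
python3 -m creep '[[[0,0,0,0,255],[0,0,0,0,255],[0,0,0,0,255],[0,0,0,0,255],[0,0,0,0,255],[0,0,0,0,255],[0,0,0,0,255],[0,0,0,0,255]]]'
```

```text
[518.61105195  56.63372141] 120.96903334194954 q 0.31745130671126764
[518.59408302  54.87162102] 122.69446858095486 q 0.32038980243016457
time_s: 7.88
ee_pos: [508.7, 102.7, 90.9]
eef_rot: [-0.003, 0.115, 0.993, -0.002]
force: [-15.9, -2.0, 6.6]
opening: 0.4
```

```bash
python3 -m creep '[[[0,0,0,0,255],[0,0,0,0,255],[0,0,0,0,255],[0,0,0,0,255],[0,0,0,0,255],[0,0,0,0,255],[0,0,0,0,255],[0,0,0,0,255]]]'; python3 -m creep '[[[0.6,0,0,0,255],[1.8,0.2,0,0.8,255],[3,0.6,0,1.7,255],[4.4,1,0,2.6,255],[5.8,1.4,0,3.6,255],[7.2,1.9,0,4.6,255],[8.6,2.4,0,5.7,255],[10,2.9,0,6.8,255]]]';python3 - <<'E'
from h import *
st()
E
```

```text
time_s: 8.55
ee_pos: [508.7, 102.7, 90.9]
eef_rot: [-0.003, 0.115, 0.993, -0.002]
force: [-15.5, -3.0, 6.0]
opening: -0.1
time_s: 9.22
ee_pos: [500.9, 108.1, 90.8]
eef_rot: [-0.002, 0.174, 0.985, -0.001]
force: [-8.3, -1.5, 2.7]
opening: 0.1
t 9.2167 p [500.9 108.1  90.8] psi -20.02 F [-8.28 -1.48  2.66] open 0.1
shift [13.3  2.1 -0.2] dist 13.5 turn 10.48
79.67522234882918 q est 0.16389849374309362
```

```bash
python3 -m creep '[[[1.3,0.1,0,1,255],[2.6,0.3,0,2,255],[3.9,0.5,0,3,255],[5.2,0.7,0,4,255],[6.5,0.9,0,5,255],[7.8,1.2,0,6,255],[8.9,1.4,0,7,255],[10,1.6,0,8,255]]]';python3 - <<'E'
from h import *
st()
E
```

```text
time_s: 9.88
ee_pos: [492.9, 113.9, 90.9]
eef_rot: [-0.001, 0.242, 0.97, -0.0]
force: [-5.5, 0.6, -0.1]
opening: -0.1
t 9.8833 p [492.9 113.9  90.9] psi -27.99 F [-5.5   0.6  -0.11] open -0.1
shift [ 3.6 -1.1 -0.1] dist 3.8 turn 2.51
79.78686664655974 q est 0.03914057918824776
```

```bash
python3 -m creep '[[[0.6,0,0,0.4,255],[1.2,0,0,0.8,255],[1.8,0,0,1.2,255],[2.4,0,0,1.6,255],[3,0,0,2,255],[3.6,0,0,2.4,255],[4.2,0,0,2.4,255],[4.8,0,0,2.4,255]]]';python3 - <<'E'
from h import *
st()
E
```

```text
time_s: 10.55
ee_pos: [489.5, 116.5, 91.5]
eef_rot: [0.0, 0.262, 0.965, 0.0]
force: [-1.8, 1.8, -2.3]
opening: 0.1
t 10.55 p [489.5 116.5  91.5] psi -30.37 F [-1.76  1.8  -2.3 ] open 0.1
shift [-0.7 -1.8  0.5] dist 2.0 turn 0.13
80.15020156671972 q est -0.014250665690972664
```

```bash
python3 -m creep '[[[0.6,0,0,0,255],[1.2,0,0,0,255],[1.8,0,0,0,255],[2.4,0,0,0,255],[4,0,0,0,255],[9,0,0,0,255],[15,0,0,0,255],[20,0,0,0,255]]]';python3 -m creep '[[[3,0,-5,0,255],[6,0,-30,0,255],[6,0,-65,0,255],[6,0,-100,0,255],[6,0,-112,0,255],[6,0,-114,0,255],[6,0,-114,0,255],[6,0,-114,0,255]]]';python3 - <<'E'
from h import *
import cv2
to([600,-226,150],-30)
o=get_obs();c=read_camera("wrist");cv2.imwrite("pics/w4c.png",cv2.resize(c["img"][200:300,240:440],None,fx=4,fy=4,interpolation=cv2.INTER_CUBIC))
c=read_camera("top");cv2.imwrite("pics/t4.png",c["img"])
E
```

```text
time_s: 11.22
ee_pos: [471.7, 126.7, 91.6]
eef_rot: [0.0, 0.262, 0.965, 0.0]
force: [-0.7, 0.0, -0.1]
opening: -0.2
time_s: 11.88
ee_pos: [466.5, 129.6, 204.6]
eef_rot: [-0.001, 0.262, 0.965, -0.0]
force: [0.8, -0.2, -0.6]
opening: -0.2
t 11.8833 p [466.5 129.6 204.6] psi -30.36 F [ 0.85 -0.24 -0.63] open -0.2
shift [-295.  -239.3   54.5] dist 383.8 turn -0.36
```

View pics/w4c.png

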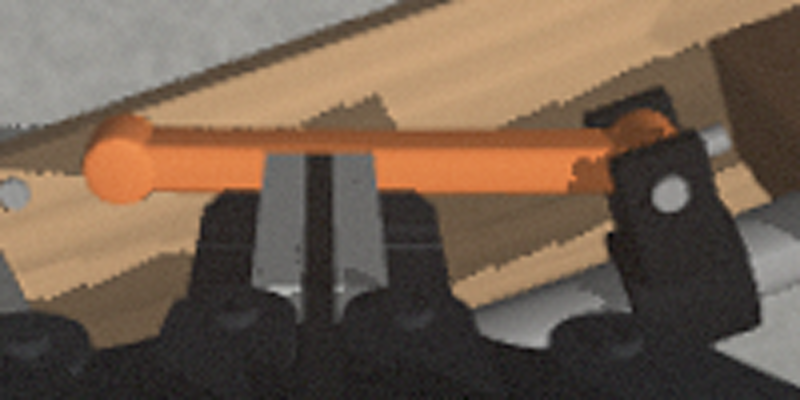

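The lever is back at its starting pose: boss at crop (120,170), blade level as before. Next I'll move to above the green button on the grey box.

```bash
python3 -m creep '[[[-15,-12,0,0,255],[-45,-36,0,0,255],[-75,-61,0,0,255],[-105,-85,0,0,255],[-135,-110,0,0,255],[-165,-134,0,0,255],[-195,-158,0,0,255],[-225,-183,0,0,255]]]';python3 -m creep '[[[-28,-22,0,0,255],[-52,-42,10,0,255],[-66,-53,30,0,255],[-69,-56,50,0,255],[-69,-56,70,0,255],[-69,-56,80,0,255],[-69,-56,80,0,255],[-69,-56,80,0,255]]]';python3 - <<'E'
from h import *
import cv2
to([600.7,-226.2,75])
o=get_obs();c=read_camera("wrist");cv2.imwrite("pics/w5.png",c["img"])
c=read_camera("side");cv2.imwrite("pics/s5.png",cv2.resize(c["img"][110:230,270:430],None,fx=5,fy=5,interpolation=cv2.INTER_CUBIC))
E
```

```text
time_s: 12.65
ee_pos: [568.4, -144.1, 204.2]
eef_rot: [-0.001, 0.262, 0.965, -0.0]
force: [1.1, 0.8, 0.1]
opening: -0.2
time_s: 13.32
ee_pos: [599.4, -225.3, 125.2]
eef_rot: [-0.001, 0.262, 0.965, -0.0]
force: [-0.7, 0.6, 1.8]
opening: 0.2
t 13.3167 p [ 599.4 -225.3  125.2] psi -30.35 F [-0.74  0.59  1.81] open 0.2
shift [-1.6 -0.1 50.2] dist 50.3 turn None
```

View pics/w5.png

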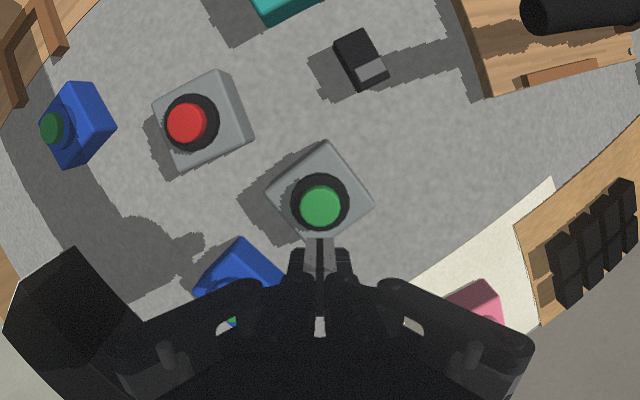

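View pics/s5.png

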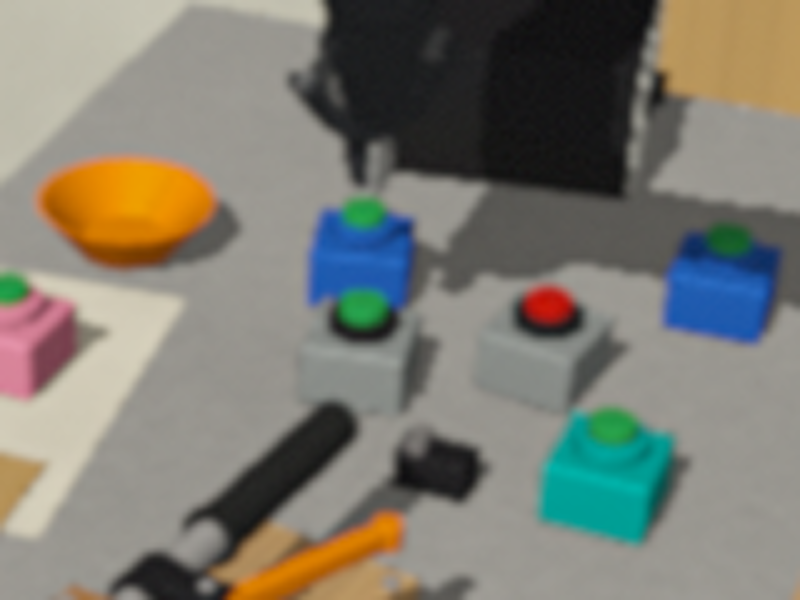

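The wrist view shows the green button on the grey box at (320,206), and the fingers are heading for it. I'll measure it from this view.

```bash
python3 - <<'E'
from h import *
o=get_obs();c=read_camera("wrist")
for z in (54,58,62): 
    w=wr(320,206,z,o["ee_pos"],o["eef_rot"],c);print(w)
to([*w[:2],75])
E
python3 -m creep '[[[0,0,8,0,255],[0,0,18,0,255],[0,0,28,0,255],[0,0,38,0,255],[0,0,46,0,255],[0,0,50,0,255],[0,0,52,0,255],[0,0,52,0,255]]]'
```

```text
[ 605.67520497 -227.49817768   54.        ]
[ 604.58815218 -226.87344867   58.        ]
[ 603.50109939 -226.24871967   62.        ]
t 13.4667 p [ 600.5 -225.3  127.4] psi -30.34 F [ 0.02  0.74 -0.74] open -0.2
shift [-3.   0.7 52.4] dist 52.5 turn None
time_s: 14.13
ee_pos: [599.5, -225.4, 72.9]
eef_rot: [-0.0, 0.262, 0.965, -0.0]
force: [-0.2, -0.9, 0.2]
opening: -0.1
```

```bash
python3 -m creep '[[[-2,0,2,0,255],[-3,0,4,0,255],[-3,0,6,0,255],[-3,0,8,0,255],[-3,0,10,0,255],[-3,0,12,0,255],[-3,0,13,0,255],[-3,0,13,0,255]]]'
python3 -m creep '[[[0,0,0.5,0,255],[0,0,1,0,255],[0,0,1.5,0,255],[0,0,2,0,255],[0,0,2.5,0,255],[0,0,3,0,255],[0,0,3.5,0,255],[0,0,3.5,0,255]]]'
```

```text
time_s: 14.8
ee_pos: [602.1, -226.8, 60.1]
eef_rot: [-0.0, 0.262, 0.965, 0.0]
force: [-0.7, 0.1, -0.1]
opening: -0.1
time_s: 15.47
ee_pos: [602.3, -226.9, 56.8]
eef_rot: [-0.0, 0.262, 0.965, 0.0]
force: [0.2, -0.8, -0.1]
opening: 0.3
```

```bash
python3 -m creep '[[[0,0,0.5,0,255],[0,0,1,0,255],[0,0,1.5,0,255],[0,0,2,0,255],[0,0,2.5,0,255],[0,0,3,0,255],[0,0,3.5,0,255],[0,0,4,0,255]]]'
python3 -m creep '[[[0,0,0.5,0,255],[0,0,1,0,255],[0,0,1.5,0,255],[0,0,2,0,255],[0,0,2.5,0,255],[0,0,3,0,255],[0,0,3,0,255],[0,0,3,0,255]]]'
```

```text
time_s: 16.13
ee_pos: [602.3, -226.9, 52.9]
eef_rot: [-0.0, 0.262, 0.965, 0.0]
force: [0.4, -1.1, 1.0]
opening: 0.1
time_s: 16.8
ee_pos: [602.3, -226.9, 50.0]
eef_rot: [-0.0, 0.262, 0.965, 0.0]
force: [0.5, -0.0, 0.7]
opening: -0.1
```

```bash
python3 - <<'E'
from h import *
import cv2
to([600.7,-226.2,75])
c=read_camera("wrist");cv2.imwrite("pics/w6.png",cv2.resize(c["img"][120:330,200:460],None,fx=3,fy=2.8,interpolation=cv2.INTER_CUBIC))
c=read_camera("side");cv2.imwrite("pics/s6.png",cv2.resize(c["img"][130:210,300:400],None,fx=7,fy=7,interpolation=cv2.INTER_CUBIC))
E
```

```text
t 16.8 p [ 602.3 -226.9   50. ] psi -30.38 F [ 0.51 -0.    0.74] open -0.1
shift [  1.7  -0.2 -25. ] dist 25.1 turn None
```

View pics/w6.png

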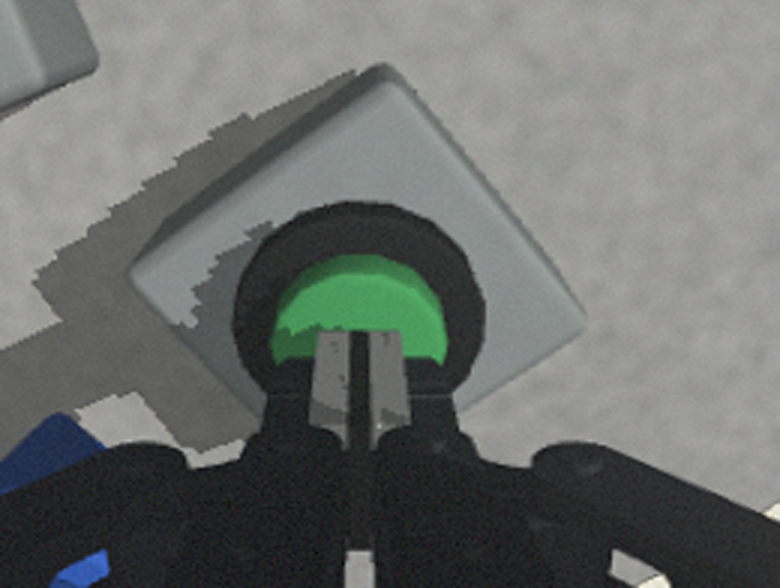

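View pics/s6.png

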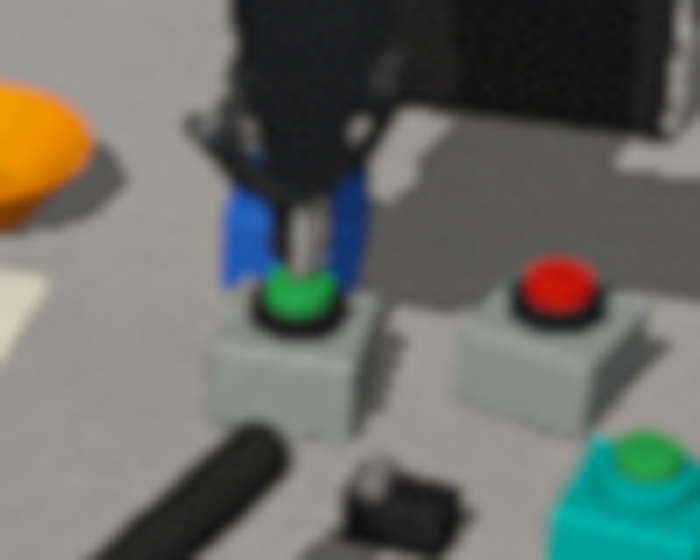

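```bash
python3 - <<'E'
from h import *
o=get_obs();c=read_camera("wrist");I=[1,0,0,0]
for z in(0,-5,5):print("tool frame: near edge",wr(320,217.1,z,np.zeros(3),I,c),"tip edge",wr(320,237.9,z,np.zeros(3),I,c),"L/R",wr(200+275/3,120+340/2.8,z,np.zeros(3),I,c),wr(200+447/3,120+340/2.8,z,np.zeros(3),I,c))
E
```

```text
tool frame: near edge [10.7206541   0.62818039  0.        ] tip edge [-2.06114891  0.63048635  0.        ] L/R [ -4.36164364 -15.88754464   0.        ] [-4.39050819 17.54764779  0.        ]
tool frame: near edge [12.4742904   0.61764645 -5.        ] tip edge [ 0.07928877  0.61988263 -5.        ] L/R [ -2.15158868 -15.3982817   -5.        ] [-2.17957972 17.02509898 -5.        ]
tool frame: near edge [8.9670178  0.63871433 5.        ] tip edge [-4.20158658  0.64109007  5.        ] L/R [ -6.57169861 -16.37680757   5.        ] [-6.60143665 18.0701966   5.        ]
```

```bash
python3 -m creep '[[[0,0,0.5,0,255],[0,0,1,0,255],[0,0,1.5,0,255],[0,0,2,0,255],[0,0,2.5,0,255],[0,0,3,0,255],[0,0,3,0,255],[0,0,3,0,255]]]'; python3 - <<'E'
from h import *
import cv2
o=get_obs();print(np.round(o["force"],2))
c=read_camera("side");cv2.imwrite("pics/s7.png",cv2.resize(c["img"][150:200,320:370],None,fx=11,fy=11,interpolation=cv2.INTER_CUBIC))
E
```

```text
time_s: 17.62
ee_pos: [602.3, -226.9, 46.9]
eef_rot: [-0.0, 0.262, 0.965, 0.0]
force: [0.5, 0.7, -0.4]
opening: 0.2
[ 0.55  0.74 -0.38]
```

View pics/s7.png

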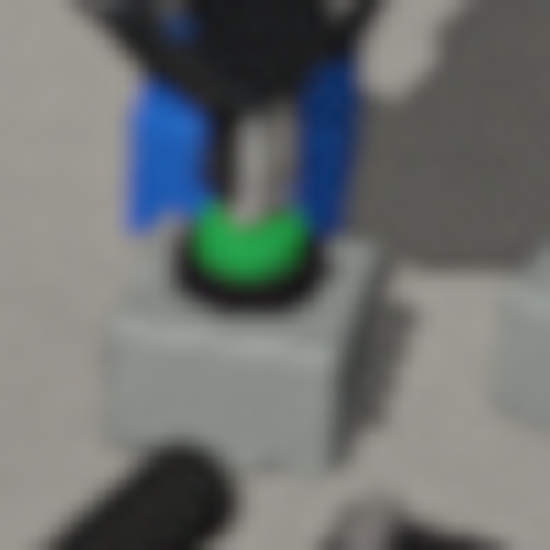

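```bash
python3 - <<'E'
from h import *
p=np.array([602.3,-226.9,46.9])
for dz in(0,5,10,15):print(dz,proj("side",p+[0,0,dz]))
for e in ([600.7,-226.2,57.8],[603,-226.5,50],[603,-226.5,45]):print("btn",proj("side",np.array(e)),proj("top",np.array(e)))
import cv2
s=cv2.imread("pics/side0.png");cv2.imwrite("pics/s0g.png",cv2.resize(s[150:200,320:370],None,fx=11,fy=11,interpolation=cv2.INTER_CUBIC))
E
```

```text
0 [341.33326069 173.46658917]
5 [341.39947161 172.17761448]
10 [341.46591194 170.88417371]
15 [341.53258287 169.58624363]
btn [341.86015469 170.8534615 ] [391.52244823 205.9673952 ]
btn [341.13440742 172.68086892] [391.10439593 205.34519672]
btn [341.06869345 173.96820429] [390.78502418 205.46945719]
```

View pics/s0g.png

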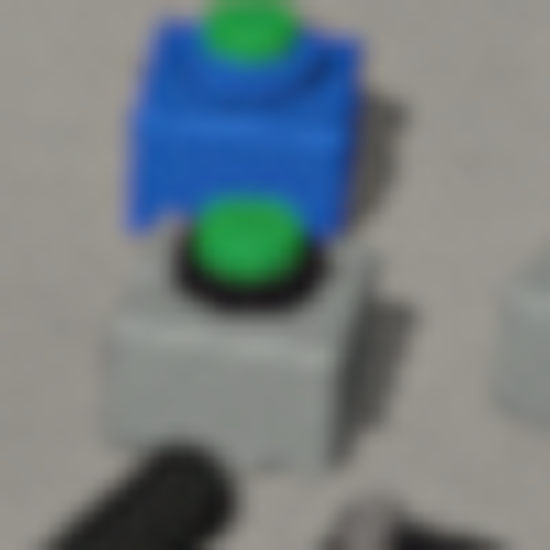

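```bash
python3 -m creep '[[[0,0,0.5,0,255],[0,0,1,0,255],[0,0,1.5,0,255],[0,0,2,0,255],[0,0,2.5,0,255],[0,0,3,0,255],[0,0,3.5,0,255],[0,0,3.5,0,255]]]'; python3 - <<'E'
from h import *
import cv2
c=read_camera("side");cv2.imwrite("pics/s8.png",cv2.resize(c["img"][150:200,320:370],None,fx=11,fy=11,interpolation=cv2.INTER_CUBIC))
c=read_camera("wrist");cv2.imwrite("pics/w8.png",cv2.resize(c["img"][120:330,200:460],None,fx=3,fy=2.8,interpolation=cv2.INTER_CUBIC))
E
```

```text
time_s: 18.33
ee_pos: [602.3, -226.9, 43.7]
eef_rot: [0.0, 0.262, 0.965, 0.0]
force: [-0.8, 0.5, 1.6]
opening: 0.1
```

View pics/s8.png

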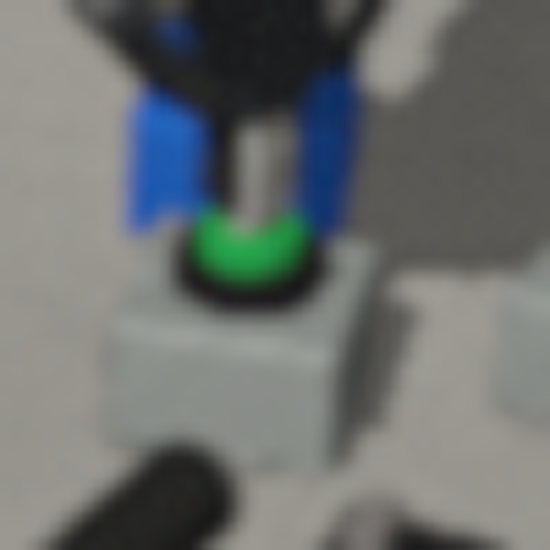

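View pics/w8.png

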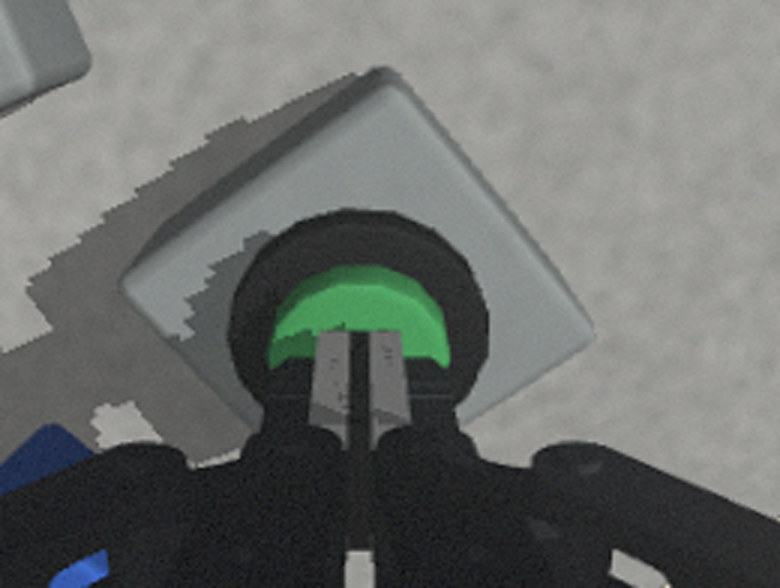

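```bash
python3 -m creep '[[[0,0,0.5,0,255],[0,0,1,0,255],[0,0,1.5,0,255],[0,0,2,0,255],[0,0,2.5,0,255],[0,0,3,0,255],[0,0,3,0,255],[0,0,3,0,255]]]'; python3 -m creep '[[[0,0,0.4,0,255],[0,0,0.8,0,255],[0,0,1.2,0,255],[0,0,1.6,0,255],[0,0,2,0,255],[0,0,2,0,255],[0,0,2,0,255],[0,0,2,0,255]]]'
```

```text
time_s: 19.1
ee_pos: [602.4, -226.9, 40.7]
eef_rot: [0.0, 0.262, 0.965, -0.0]
force: [-1.9, 1.2, 3.3]
opening: 0.2
time_s: 19.77
ee_pos: [602.4, -226.9, 38.6]
eef_rot: [0.0, 0.262, 0.965, 0.0]
force: [-1.9, 1.4, 5.1]
opening: -0.1
```

```bash
python3 -m creep '[[[0,0,0.3,0,255],[0,0,0.6,0,255],[0,0,0.9,0,255],[0,0,1,0,255],[0,0,1,0,255],[0,0,1,0,255],[0,0,1,0,255],[0,0,1,0,255]]]'; python3 -m creep '[[[0,0,0.3,0,255],[0,0,0.6,0,255],[0,0,0.9,0,255],[0,0,1,0,255],[0,0,1,0,255],[0,0,1,0,255],[0,0,1,0,255],[0,0,1,0,255]]]'
```

```text
time_s: 20.43
ee_pos: [602.4, -227.0, 38.4]
eef_rot: [0.0, 0.262, 0.965, -0.0]
force: [-3.2, 2.0, 7.6]
opening: -0.3
time_s: 21.1
ee_pos: [602.4, -227.0, 38.3]
eef_rot: [0.0, 0.262, 0.965, -0.0]
force: [-5.7, 3.4, 11.4]
opening: 0.3
```

```bash
python3 - <<'E'
from h import *
import cv2
c=read_camera("wrist");cv2.imwrite("pics/w9.png",cv2.resize(c["img"][120:330,200:460],None,fx=3,fy=2.8,interpolation=cv2.INTER_CUBIC))
E
```

```text
(no output)
```

View pics/w9.png

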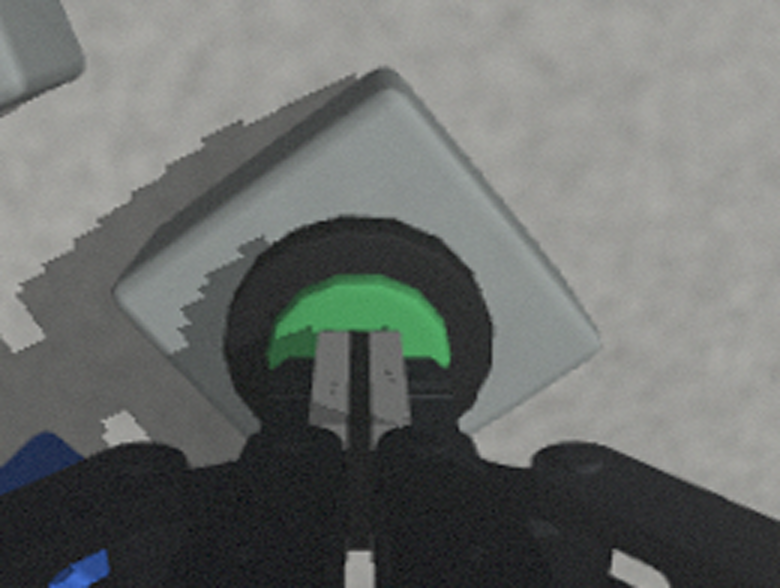

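The button's side wall has shrunk to a thin rim at rows 275–283, so it is down. Now I'll let it up and back off.

```bash
python3 -m creep '[[[0,0,-1.5,0,255],[0,0,-3,0,255],[0,0,-4.5,0,255],[0,0,-6,0,255],[0,0,-8,0,255],[0,0,-10,0,255],[0,0,-13,0,255],[0,0,-17,0,255]]]'; python3 -m creep '[[[0,0,-8,0,255],[0,0,-30,0,255],[0,0,-60,0,255],[0,0,-90,0,255],[0,0,-115,0,255],[0,0,-125,0,255],[0,0,-125,0,255],[0,0,-125,0,255]]]'; python3 - <<'E'
from h import *
import cv2
o=get_obs();print(o["time_s"],o["ee_pos"],o["force"])
for n in("top","side","wrist"):
    c=read_camera(n);cv2.imwrite(f"pics/{n}9.png",c["img"])
E
```

```text
time_s: 21.82
ee_pos: [601.9, -226.7, 52.7]
eef_rot: [-0.001, 0.262, 0.965, 0.0]
force: [0.4, 0.3, -0.4]
opening: 0.1
time_s: 22.48
ee_pos: [602.5, -226.7, 178.8]
eef_rot: [0.0, 0.262, 0.965, 0.0]
force: [0.9, -1.4, -0.1]
opening: 0.2
22.4833 [ 602.49600026 -226.69002762  178.79195001] [ 0.8859601  -1.38039118 -0.14692822]
```

View pics/side9.png

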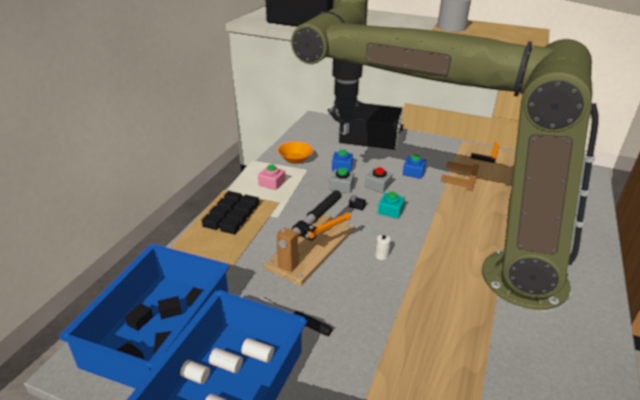

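View pics/top9.png

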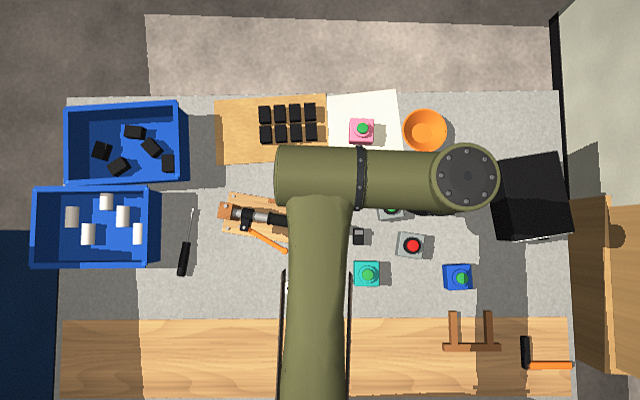

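View pics/wrist9.png

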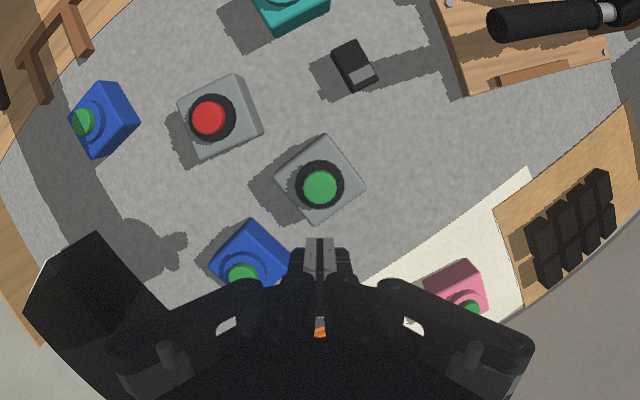

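```bash
python3 -c "
from rig import job_done
print(job_done())"
```

```text
the job is handed in; nothing more can be done
None
```

I finished both checks and handed the job in at about 22.6 s of the 51 s allowed; the hand-in reported no verdict.

- **Lever:** With the shut fingers' outer side I pressed the lever in until it stalled at about 0.28–0.32 rad. An extra 0.8 mm of command moved it only about 0.1 mm, at about 16 N. I held it there for at least 1.4 s, then eased it out at about 15 mm/s. Contact force fell gradually (8, then 5.5, then about 2 N), and the wrist picture afterwards showed it back at its starting angle.
- **Green button:** I pressed the button on the grey box until it bottomed out. It travelled about 6 mm, then stalled with force rising to 11 N. I let it up and raised the arm about 125 mm clear.
- **Final pictures:** The green button is up, the red one was not touched, and I saw no shift in the loose parts or the lever. The arm hid part of the top view, so I checked those parts in the side and wrist views.

**What disagreed:**
- **Fingertips:** They met the button with the reported TCP about 12–15 mm lower than expected, so the real finger ends seem to sit that far behind the TCP. I therefore relied on force and stalling, not height, to judge the press.
- **Force at the stop:** The force while holding was above the nominal 9 N. I took the extra to be light preload against the stop.

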